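# Nest the rivet cups and key the bayonet cover home

## Task

Pack the rivet canister: stand the medium copper cup in the fixed canister, then stand the small steel cup inside the medium one. Then put the grey cover over them, turn it by its knurled collar until its hidden keyways drop over the canister's pins, press it down fully home on the foot and finish while your fingers still hold it pressed down there against the spring, without letting go, so that I can fit the lock. Leave the glue bottle, the red paint bottle and the beeswax where they stand.

Things in the scene. Friction and masses are not known exactly. Their poses are not given: they have to be found in the camera images.
- can: the canister, fixed to the bench: round dark steel foot 104 mm across, 10 mm thick; on it an open aluminium tube 72 mm outside, 66 mm inside, rim 46 mm above the bench. Origin on its axis, on the bench; z up; yellow mark on the foot on the -x side. Inside, a spring floor 20 mm above the bench
- can_pins (a point): point on the canister's axis level with its three steel pins, 19.5 mm above the bench. The pins stick out of the tube, 5 mm thick, 120 degrees apart, tips 44 mm from the axis, top side 22 mm above the bench. One is near the foot's yellow mark: the set is turned by an unknown angle up to 0.6 rad either way from it (this point's rotation is the canister's and does not show that angle)
- spring_floor (a joint): how far the canister's spring floor is pressed down, m: 0 = up, at most 0.0075. The spring pushes up with 4.5 N at 0 and 9 N at 0.005; the two cups alone do not sink it; with both cups nested and the cover fully home it reads about 0.005
- medium_cup_center (a point): centre (half-way up, on the axis) of the medium cup: loose open round copper cup, 56 mm outside, 51 mm inside, 54 mm tall, floor 4 mm thick, 55 g, upright on the bench. Standing on the spring floor its centre is 47 mm above the bench and it rises 28 mm above the canister's rim, where it can be held
- small_cup_center (a point): centre (half-way up, on the axis) of the small cup: loose open round steel cup, 36 mm outside, 78 mm tall, 55 g, upright on the bench. Nested in the medium cup in the canister its centre is 63 mm above the bench and it rises 28 mm above the medium cup's rim
- collar (a point): middle of the knurled steel collar (48 mm across, 26 mm tall) on top of the cover, on its axis, 105 mm above the cover's lower edge; grip it from above. Riding on the pins it is 127 mm above the bench, fully home (lower edge on the foot) 115 mm; from about 120 mm down the spring pushes back through the nested cups; let go, the cover springs up about 5 mm
- cover: the cover: loose grey cap, 160 to 240 g, 94 mm across, 92 mm tall without its collar, open below, upright on the bench; origin at its lower edge on the axis. Inside the edge a lip 16 mm tall, bore 78 mm, has three keyways 13 mm wide, 120 degrees apart, one under the yellow mark on its -x side. Mark over the canister's mark, it is at most 0.6 rad of turn off the pins; keyways catch within 0.08 rad
- glue_bottle: white glue bottle 46 mm across, 101 mm tall, standing behind the canister, to be left alone; origin at the centre of its underside
- red_paint: small red paint bottle with a black cap, 34 mm across, 72 mm tall, standing behind the canister, to be left alone; origin at the centre of its underside
- beeswax: yellow block of beeswax 38 x 55 x 22 mm, lying in front of the canister, to be left alone; origin at the centre of its underside
Things that resemble listed ones, but are neither listed nor needed, are in the scene too. What is shaped like the part that bears small_cup_center but yellow is not meant. Of the things that look like the part that bears medium_cup_center, the smaller one is meant.

How it is judged:
On the way, in this order (a step that is already met when the one before it is completed fails the run):
1. the medium cup stands upright in the canister, the small cup not yet in it (horizontal distance between medium_cup_center and can below 0.009 m and z of medium_cup_center in the frame of can below 0.05 m and angle between medium_cup_center's own z axis and vertical below 0.1 rad and horizontal distance between small_cup_center and can above 0.05 m), for 0.2 s.
2. the small cup stands upright in the medium one, the cover not yet over them (horizontal distance between small_cup_center and medium_cup_center below 0.01 m and z of small_cup_center in the frame of can below 0.066 m and angle between small_cup_center's own z axis and vertical below 0.1 rad and horizontal distance between medium_cup_center and can below 0.009 m and horizontal distance between collar and can above 0.05 m), for 0.2 s.
At the end, for the whole second after the job is handed in: The fingers still hold the cover (over 2 N), which is still, upright (0.06 rad), within 6 mm of the canister's axis and 2.5 mm of its foot; the spring floor is pressed over 2.5 mm; the medium cup is in the canister (within 9 mm of the axis), the small one in the medium (10 mm) (z of collar in the frame of can below 0.1175 m and horizontal distance between collar and can below 0.006 m and angle between collar's own z axis and vertical below 0.06 rad and value of joint spring_floor above 0.0025 m and horizontal distance between medium_cup_center and can below 0.009 m and z of medium_cup_center in the frame of can below 0.048 m and horizontal distance between small_cup_center and medium_cup_center below 0.01 m and z of small_cup_center in the frame of can below 0.064 m and contact force between the fingers and cover above 2 N and linear speed of cover below 0.02 m/s); the arm keeps its last pose, push and grip.
It fails at once if a bystander (glue bottle, red paint bottle, beeswax) is moved by more than 20 mm (distance of any of glue_bottle, red_paint, beeswax from where it was at the start of the episode above 0.02 m).
It also fails if it takes over 64 s, if anything falls off the work surface, if the arm or the gripper's body presses on something with over 40 N, if the wrist force passes 120 N, or if a joint passes its speed limit or range.

## Robot

A 6-joint arm with a two-finger parallel gripper is mounted at the origin on a cart in front of the work surface, level with it; the furniture and walls round the work are solid. World frame = base frame: x ahead of the robot, y to its left, z up, the work surface at z = 0. Lengths are in m, angles in rad, forces in N, time in s.
With the tool pointing down it reaches from about 0.35 to 0.85 m from the base axis. Payload 8.1 kg.
Tool frame: the origin (TCP) lies on the mounting face of the last link; the fingertips stand 186 mm ahead of it and the grasp point (between the pads) lies 167 mm ahead of it; y points along the fingers, x is the direction in which the jaws open and shut, and the axes are right-handed (so a half turn about y gives the same grasp; the last joint's range is limited). The gripper opens to 93 mm and grips with 3 to 60 N. Pads are 15 mm wide; open, the fingers measure 128 mm over their backs; the gripper's body (75 mm by 188 mm) begins 65 mm behind the grasp point.
Start: joints at [1.089, 0.13, 1.488, -0, 1.523, -0.085], TCP at [0.232, 0.553, 0.405] pointing down, gripper open.
Joint ranges: [-2.96, 2.96], [-0.89, 2.26], [0.02, 2.5], [-1.34, 4.48], [0, 2.73], [-2.66, 2.66]. Speed limits (rad/s): [2.39, 2.39, 2.79, 3.14, 3.14, 3.14].

## Interface

Orientations are given as a rotation vector (axis times angle).
In Python, from plant import robot, imaging gives the robot as it stands.
- The arm moves only by the shell command python3 -m inch 'ROWS' [OPENING] [FORCE]. ROWS is JSON, a list of rows, each an object of numbers: "x", "y", "z": the shift along the tool's x, y, z in mm; "twist": the turn about the tool's y in rad. In form: [{"x": .., "y": .., "z": .., "twist": ..}, ...]. A call has 1 to 12 rows; each row shifts and turns the commanded pose from where the row before left it, along the tool's axes as they then stand; what a row does not reach is not made up. A row lasts 1/10 s, in which the tool goes at most 50 mm and 8.59 degrees, less where a joint would pass 70% of its speed; a pose out of reach is approached as far as the arm can. A call with a gripper value outside its range is refused whole. OPENING is the gripper command: -1 is shut, 1 is fully open, values between are in proportion, set as the call begins (- or left out, the last holds). The fingers move at their own pace and stop on an object; FORCE is the grip in N (left out, the last holds). Time passes only in rows, so rows that do not move let the fingers close. It gives the time, the measured TCP pose, the force and the opening at its end, in the units of the state.
- robot.read_state(): the state, without advancing time (a new reading comes with each control period).
- imaging.read_camera(name): name is "side" or "top"; returns a dict with "color" (420x560x3 uint8, red, green, blue), "depth" (420x560 float32, m along the optical axis (not along the pixel's ray), 0 where there is no reading), "fx", "fy", "cx", "cy" (pixels), "rvec" (rotation vector, rad) and "tvec" (3), from world to camera coordinates, as OpenCV has them. Camera axes: x right, y down, z forward; pixel columns grow to the right and rows downward; lengths in m; the calibration is good to about 2 mm. A picture is of the moment at which its call begins.
- robot.close_job(): hands the job in, once; it reports no verdict.
The state is a dict: "t": time; "q": joint angles; "dq": joint speeds; "joint_torque": joint torques, N m; "tool_pos": TCP position; "orientation": TCP orientation; "force": force on the tool from outside, world axes, zero at the start; "wrist_torque": the same for the moment, N m; "opening": finger opening in m.
Only numpy, scipy, OpenCV 4.12 (cv2) and the standard library are available. Lean on these libraries where they do the work, as an engineer would, in place of code of your own. Each camera call takes 0.05 s, during which the arm holds its last target.

## Working session

There is one attempt and no reset: what is moved stays moved. The work goes in short steps, Python scripts to look and compute and a shell command to move; the robot and the scene stay as the last step left them, time stands still between calls to the robot, and variables do not carry over. Pictures are saved under pics/ and viewed, and the job is handed in when it is done.

```bash
ls; mkdir -p pics; cat > h.py <<'E'
import numpy as np,cv2,pickle
from plant import robot,imaging
def shot(n,tag):
    d=imaging.read_camera(n); pickle.dump(d,open(f'{tag}.pkl','wb'))
    cv2.imwrite(f'pics/{tag}.png',d['color'][:,:,::-1]); return d
def load(tag): return pickle.load(open(f'{tag}.pkl','rb'))
def cloud(d):
    Z=d['depth'];v,u=np.mgrid[:Z.shape[0],:Z.shape[1]]
    P=np.stack([(u-d['cx'])/d['fx']*Z,(v-d['cy'])/d['fy']*Z,Z],-1)
    R=cv2.Rodrigues(np.array(d['rvec'],float))[0]
    W=(P-np.array(d['tvec']).ravel())@R
    W[Z<=0]=np.nan
    return W
def crop(tag,u0,v0,u1,v1,k,out):
    c=load(tag)['color'][v0:v1,u0:u1,::-1]
    cv2.imwrite(f'pics/{out}.png',cv2.resize(c,None,fx=k,fy=k,interpolation=cv2.INTER_CUBIC))
def ray(d,u,v,z):
    R=cv2.Rodrigues(np.array(d['rvec'],float))[0];t=np.array(d['tvec']).ravel()
    o=-R.T@t; r=R.T@np.array([(u-d['cx'])/d['fx'],(v-d['cy'])/d['fy'],1]); return o+r*(z-o[2])/r[2]
E
python3 - <<'E'
from h import *
for n in('side','top'):
    d=shot(n,n+'0');R=cv2.Rodrigues(np.array(d['rvec'],float))[0];print(n,d['fx'],-R.T@np.array(d['tvec']).ravel(),R[2])
s=robot.read_state();print(s)
print(cv2.Rodrigues(np.array(s['orientation'],float))[0])
E
```

```text
pics
side 385.1627781878773 [0.60116742 0.63825476 0.6547416 ] [-0.02979009 -0.76774318 -0.64006481]
top 398.36971983652495 [ 0.3821878  -0.03259763  1.10183872] [ 0.17038701  0.01440225 -0.98527196]
{'t': 0.1, 'q': array([ 1.08856440e+00,  1.31096013e-01,  1.48916954e+00, -2.65379023e-05,
        1.52298584e+00, -8.54472661e-02]), 'dq': array([-0.00050625, -0.0009442 , -0.00241362, -0.00167806,  0.00069772,
       -0.00107335]), 'joint_torque': array([ 1.78083203e-03, -5.61339891e+01, -4.93096840e+01,  7.70715857e-02,
        2.89768173e-02, -2.43247410e-05]), 'tool_pos': array([0.23178884, 0.55320057, 0.40378635]), 'orientation': array([-1.37202161, -0.91107133,  0.91344589]), 'force': array([-0.84503906,  0.2242179 ,  0.5602118 ]), 'wrist_torque': array([-0.00300921, -0.05593205,  0.02710501]), 'opening': 0.09285781622488279}
[[ 3.86453007e-01 -7.45766211e-04 -9.22308797e-01]
 [ 9.22307614e-01 -1.48186885e-03  3.86453710e-01]
 [-1.65494480e-03 -9.99998624e-01  1.15153180e-04]]
```

View pics/top0.png

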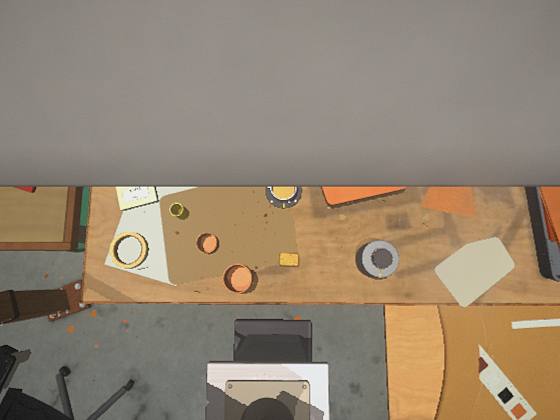

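View pics/side0.png

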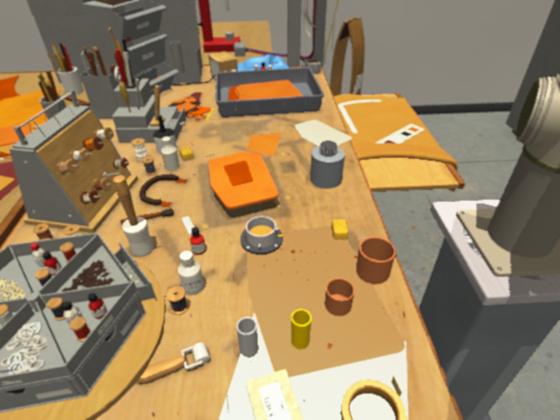

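```bash
python3 - <<'E'
from h import *
d=load('top0');W=cloud(d)
for u,v in [(100,20),(280,20),(280,100),(280,150),(280,180),(500,180),(280,195),(280,210)]: print('top',u,v,W[v,u].round(3))
for tag,u0,v0,u1,v1,k,o in [('side0',220,200,420,380,4,'c1'),('side0',220,120,380,260,5,'c2'),('top0',150,180,310,300,5,'c3')]: crop(tag,u0,v0,u1,v1,k,o)
d=load('side0');W=cloud(d)
for u,v in [(248,322),(300,315),(340,284),(376,244),(262,222),(328,150),(340,228),(190,260),(197,235),(186,285),(140,225),(245,200),(370,400),(205,355)]: print('side',u,v,W[v,u].round(3))
E
```

```text
top 100 20 [ 0.42  -0.006  1.048]
top 280 20 [ 0.419 -0.033  1.048]
top 280 100 [ 0.411 -0.033  1.038]
top 280 150 [ 0.405 -0.033  1.028]
top 280 180 [ 0.402 -0.033  1.02 ]
top 500 180 [ 0.402 -0.08   1.018]
top 280 195 [ 0.595 -0.034  0.022]
top 280 210 [ 0.557 -0.034 -0.003]
side 248 322 [0.641 0.234 0.062]
side 300 315 [0.546 0.223 0.059]
side 340 284 [0.455 0.137 0.034]
side 376 244 [0.36  0.044 0.051]
side 262 222 [ 0.61  -0.074  0.027]
side 328 150 [ 0.423 -0.262  0.11 ]
side 340 228 [ 0.422 -0.044  0.022]
side 190 260 [0.755 0.104 0.091]
side 197 235 [ 0.758 -0.008  0.055]
side 186 285 [0.77  0.121 0.036]
side 140 225 [ 0.884 -0.023  0.079]
side 245 200 [ 0.652 -0.144  0.043]
side 370 400 [ 0.441  0.355 -0.001]
side 205 355 [0.719 0.271 0.023]
```

View pics/c1.png

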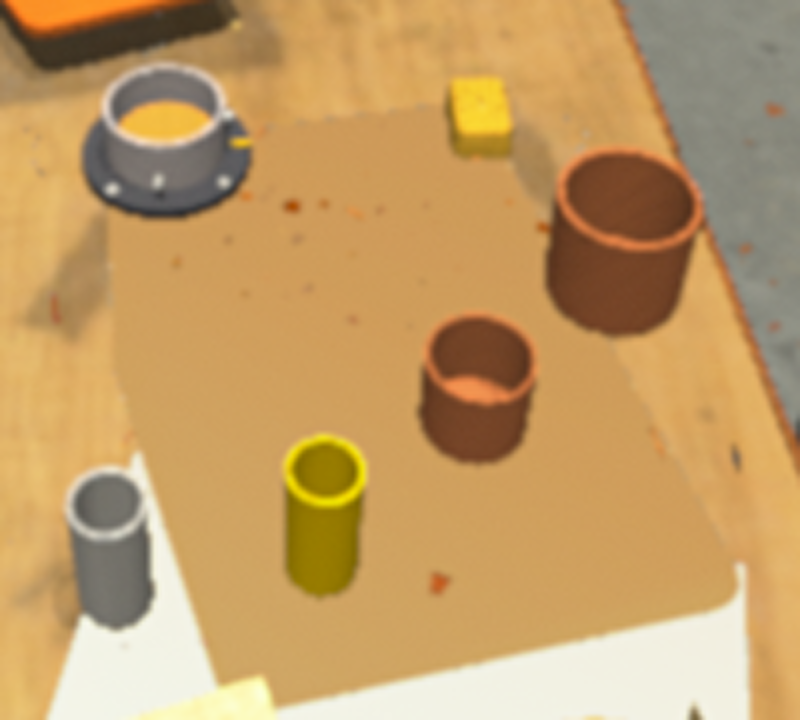

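View pics/c2.png

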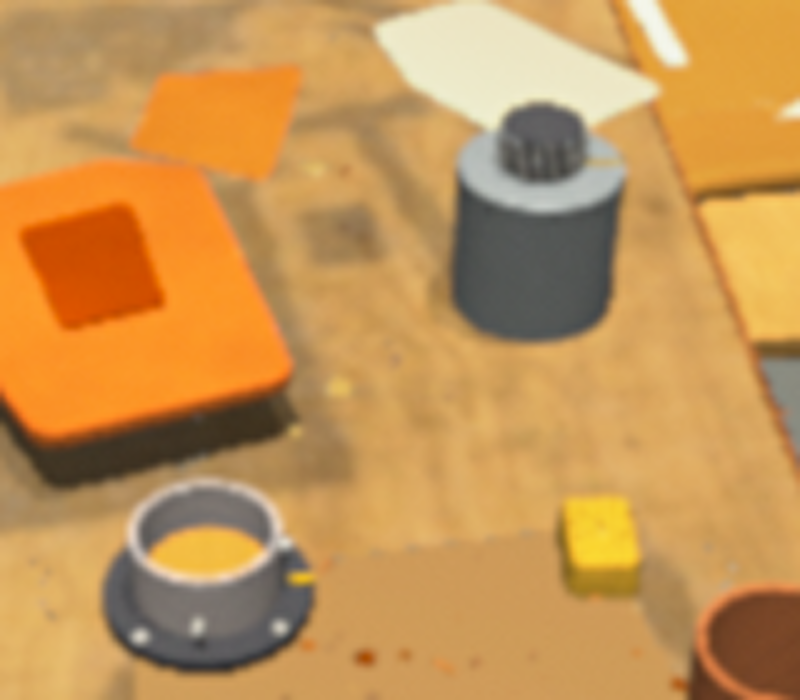

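View pics/c3.png

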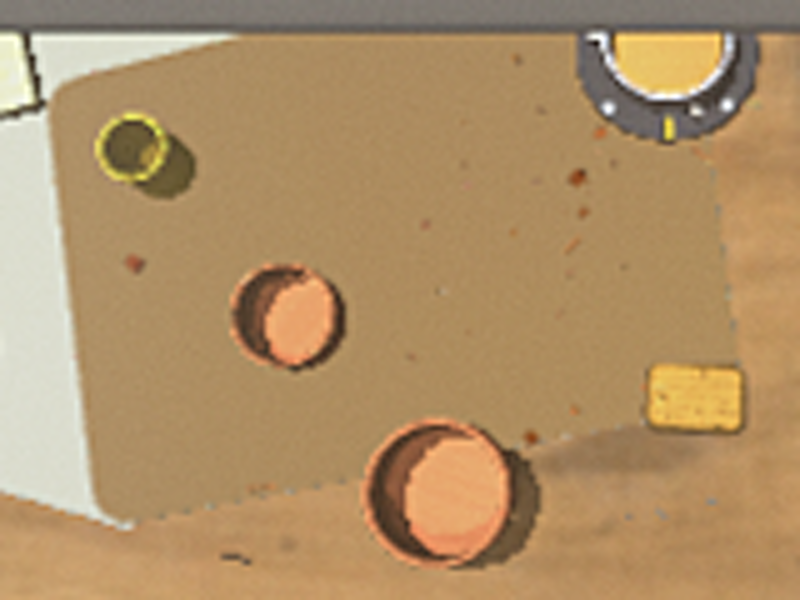

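```bash
cat >> h.py <<'E'
from scipy.optimize import least_squares
def fit(W,c,rad,z0,z1,r=None):
    P=W.reshape(-1,3);P=P[np.isfinite(P[:,0])]
    m=(np.hypot(P[:,0]-c[0],P[:,1]-c[1])<rad)&(P[:,2]>z0)&(P[:,2]<z1);P=P[m]
    f=(lambda p:np.hypot(P[:,0]-p[0],P[:,1]-p[1])-(p[2] if r is None else r))
    s=least_squares(f,[c[0],c[1],r or .03],loss='soft_l1',f_scale=.001)
    return s.x.round(4),len(P),np.abs(f(s.x)).mean().round(4)
E
python3 - <<'E'
from h import *
S=cloud(load('side0'));T=cloud(load('top0'))
for n,c,rad,za,zb,r in [('can',(.60,-.037),.06,.038,.052,.0345),('med',(.465,.115),.045,.02,.052,.028),('medrim',(.465,.115),.045,.049,.06,.0268),('small',(.641,.215),.03,.02,.07,.018),('smallrim',(.641,.215),.03,.072,.085,.017),('cover',(.43,-.29),.06,.03,.08,.047),('collar',(.43,-.29),.035,.098,.116,.024)]:
    for m,W in(('S',S),('T',T)):
        try:print(n,m,fit(W,c,rad,za,zb),fit(W,c,rad,za,zb,r))
        except Exception as e:print(n,m,'x')
d=load('top0')
for u,v in [(150+697/5,180+110/5),(150+668/5,180+128/5),(150+607/5,180+107/5),(150+727/5,180+103/5)]: print(ray(d,u,v,.019).round(4),ray(d,u,v,.01).round(4))
d=load('side0')
for u,v in [(220+198/5,120+628/5),(220+287/5,120+543/5)]: print(ray(d,u,v,.0195).round(4))
for u,v in [(220+300/5,120+578/5)]: print(ray(d,u,v,.01).round(4))
for u,v in [(220+610/5,120+163/5)]: print('covermark',ray(d,u,v,.092).round(4))
E
```

```text
can S (array([ 0.614 , -0.0395,  0.0344]), 188, np.float64(0.0009)) (array([ 0.6139, -0.0395,  0.0345]), 188, np.float64(0.0009))
can T (array([ 0.6123, -0.0409,  0.0342]), 54, np.float64(0.0008)) (array([ 0.6128, -0.0409,  0.0345]), 54, np.float64(0.0008))
med S (array([ -90.3798, -844.8096,  849.819 ]), 231, np.float64(0.0031)) (array([0.4566, 0.1146, 0.028 ]), 231, np.float64(0.0049))
med T (array([ -46.0599, -281.1174,  285.0763]), 39, np.float64(0.0036)) (array([0.4514, 0.1128, 0.028 ]), 39, np.float64(0.0056))
medrim S (array([ -37.2646, -410.8147,  412.6835]), 56, np.float64(0.0037)) (array([0.4573, 0.117 , 0.0268]), 56, np.float64(0.006))
medrim T (array([  60.6297, -517.6824,  521.3066]), 29, np.float64(0.0045)) (array([0.4676, 0.1178, 0.0268]), 29, np.float64(0.0068))
small S (array([  22.3874, -420.3192,  421.1171]), 160, np.float64(0.0014)) (array([0.6445, 0.219 , 0.018 ]), 160, np.float64(0.0022))
small T (array([0.641, 0.215, 0.03 ]), 0, np.float64(nan)) (array([0.641, 0.215, 0.018]), 0, np.float64(nan))
smallrim S (array([ -34.6287, -361.7485,  363.6988]), 40, np.float
[... 480 characters left out ...]
 0.0207]), 116, np.float64(0.0024)) (array([ 0.4208, -0.2846,  0.024 ]), 116, np.float64(0.0031))
collar T (array([ 0.4198, -0.2811,  0.0195]), 114, np.float64(0.0046)) (array([ 0.4184, -0.2842,  0.024 ]), 114, np.float64(0.0059))
[ 0.5757 -0.0596  0.019 ] [ 0.5773 -0.0599  0.01  ]
[ 0.5656 -0.0436  0.019 ] [ 0.5671 -0.0437  0.01  ]
[ 0.5773 -0.0099  0.019 ] [ 0.579  -0.0098  0.01  ]
[ 0.5796 -0.0762  0.019 ] [ 0.5812 -0.0766  0.01  ]
[6.177e-01 6.000e-04 1.950e-02]
[ 0.5732 -0.055   0.0195]
[ 0.5679 -0.0398  0.01  ]
covermark [ 0.3812 -0.2748  0.092 ]h.py:26: RuntimeWarning: Mean of empty slice.
  return s.x.round(4),len(P),np.abs(f(s.x)).mean().round(4)
  ret = ret.dtype.type(ret / rcount)
```

Candidates: the copper cups are at side (340,297) and (376,260). The first is smaller, so it is the one meant. The cylinders are steel at (248,337) and yellow at (301,329); the steel one is meant. The crop c1 confirms both. Next I'll refine the rim, pin and mark angles.

```bash
cat >> h.py <<'E'
def proj(d,P):
    return cv2.projectPoints(np.atleast_2d(np.array(P,float)),np.array(d['rvec'],float),np.array(d['tvec'],float),np.array([[d['fx'],0,d['cx']],[0,d['fy'],d['cy']],[0,0,1.]]),None)[0][:,0]
E
python3 - <<'E'
from h import *
T=load('top0');S=load('side0')
def ctr(d,l,r,t,b,k,u0,v0,z): # bounding-box -> centre
    return ray(d,u0+(l+r)/2/k-.4,v0+(t+b)/2/k-.4,z).round(4)
print('medT',ctr(T,232,345,264,370,5,150,180,.054))
print('medS',ctr(S,423,536,313,405,4,220,200,.054))
print('smallS',ctr(S,67,148,466,540,4,220,200,.078))
print('canS',ctr(S,104,225,65,156,4,220,200,.046))
crop('top0',255,180,315,225,13,'d1');crop('side0',235,205,295,255,13,'d2');crop('top0',350,235,410,280,13,'d3');crop('side0',305,135,350,190,12,'d4')
E
```

```text
medT [0.4597 0.1576 0.054 ]
medS [0.4633 0.166  0.054 ]
smallS [0.6422 0.2518 0.078 ]
canS [ 0.6133 -0.0335  0.046 ]
```

View pics/d1.png

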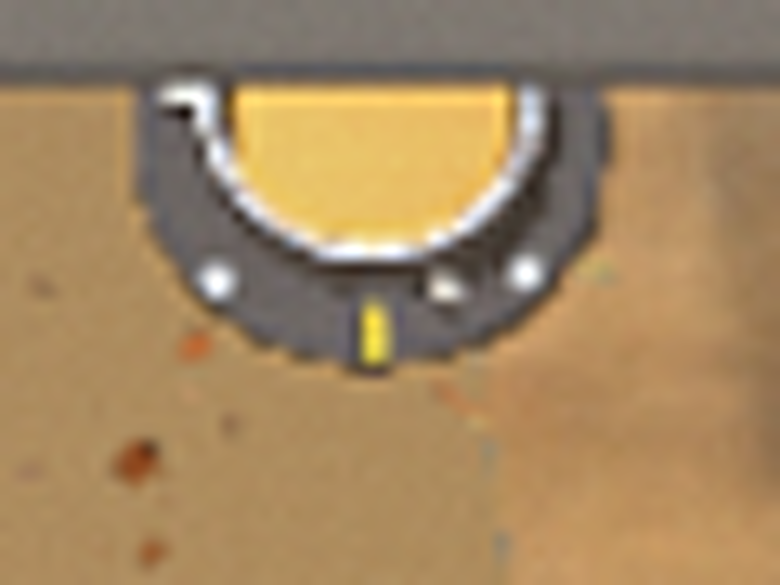

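View pics/d2.png

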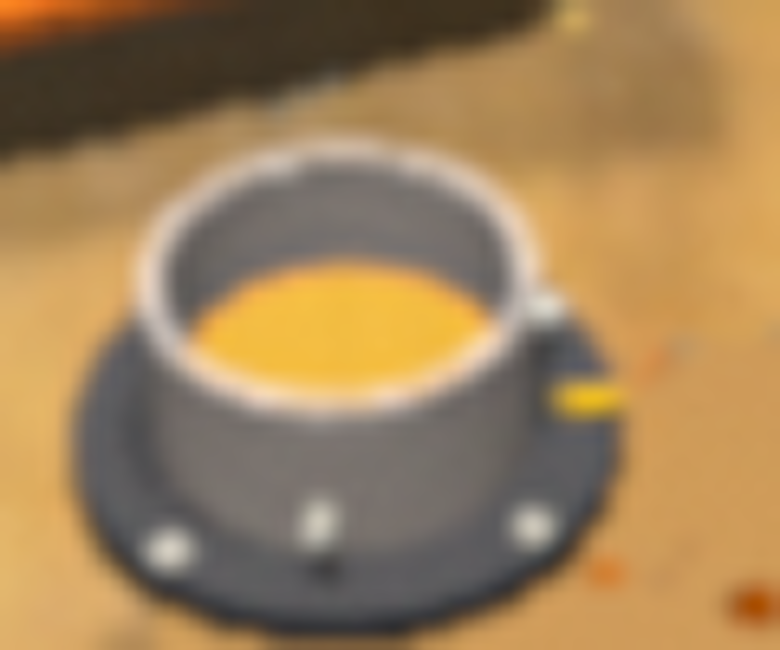

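View pics/d3.png

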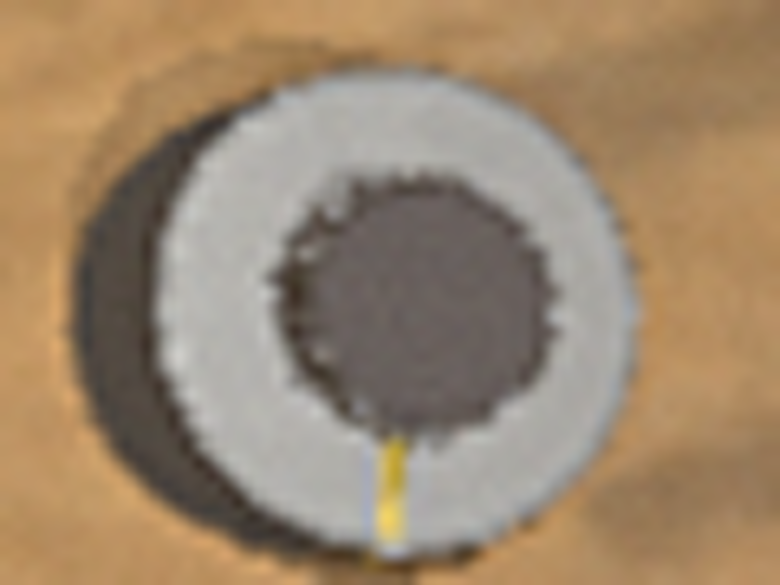

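View pics/d4.png

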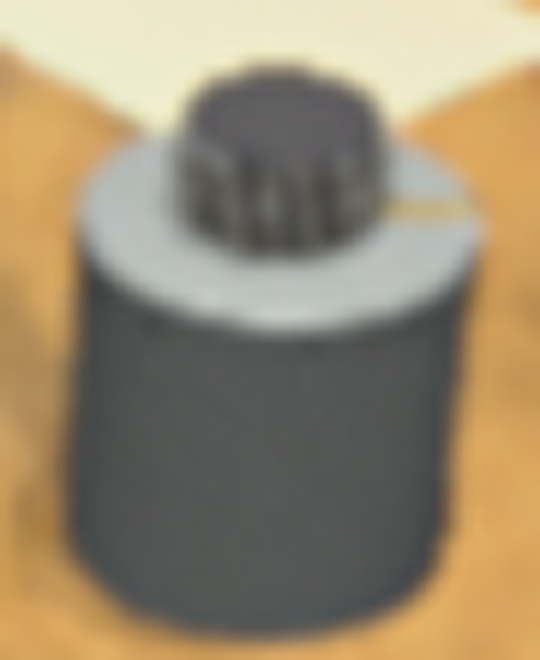

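```bash
python3 - <<'E'
from h import *
T=load('top0');S=load('side0');WS=cloud(S);WT=cloud(T)
for n,c,rad,za,zb,r in [('med',(.461,.160),.036,.01,.05,.028),('medrim',(.461,.16),.036,.05,.06,.0268),('small',(.642,.248),.026,.02,.07,.018),('smallrim',(.642,.248),.026,.074,.085,.0172),('can',(.613,-.036),.045,.043,.05,.0345),('foot',(.613,-.036),.06,.004,.0085,.052),('covertop',(.42,-.284),.06,.088,.095,None)]:
    for m,W in(('S',WS),('T',WT)):
        try:print(n,m,fit(W,c,rad,za,zb),fit(W,c,rad,za,zb,r))
        except Exception as e:print(n,m,'x')
for y in(-.034,-.037,-.040): 
  print(y,'T',proj(T,[[.613,y+.052,.01],[.613,y-.052,.01]]).round(1).tolist(),'obs',255+137/13-.46,255+608/13-.46)
  print(y,'S rim l,r',proj(S,[[.613+.036,y,.046],[.613-.036,y,.046],[.613,y+.036,.046],[.613,y-.036,.046]]).round(1).tolist(),'obs l r b t',235+138/13-.46,235+542/13-.46,205+415/13-.46,205+138/13-.46)
for xc,yc in((.460,.158),(.462,.162),(.462,.166)):
  print(xc,yc,'S',proj(S,[[xc+.028,yc,.054],[xc-.028,yc,.054],[xc,yc+.028,.054],[xc,yc-.028,.054]]).round(1).tolist(),'obs',220+423/4-.4,220+536/4-.4,200+405/4-.4,200+313/4-.4)
  print('T',proj(T,[[xc,yc+.028,.054],[xc,yc-.028,.054],[xc+.028,yc,.054],[xc-.028,yc,.054]]).round(1).tolist(),'obs l r t b',150+232/5-.4,150+345/5-.4,180+264/5-.4,180+370/5-.4)
E
```

```text
med S (array([0.4625, 0.1638, 0.0265]), 656, np.float64(0.0006)) (array([0.4625, 0.1637, 0.028 ]), 656, np.float64(0.0015))
med T (array([0.4607, 0.1612, 0.0265]), 110, np.float64(0.0004)) (array([0.4608, 0.1607, 0.028 ]), 110, np.float64(0.0015))
medrim S (array([0.4623, 0.1634, 0.0266]), 130, np.float64(0.0009)) (array([0.4623, 0.1634, 0.0268]), 130, np.float64(0.0009))
medrim T (array([0.4607, 0.162 , 0.0264]), 67, np.float64(0.0007)) (array([0.4607, 0.162 , 0.0268]), 67, np.float64(0.0008))
small S (array([0.6428, 0.2515, 0.0166]), 484, np.float64(0.0005)) (array([0.6427, 0.2507, 0.018 ]), 484, np.float64(0.0013))
small T (array([0.642, 0.248, 0.03 ]), 0, np.float64(nan)) (array([0.642, 0.248, 0.018]), 0, np.float64(nan))
smallrim S (array([0.6429, 0.2509, 0.0166]), 106, np.float64(0.0008)) (array([0.6429, 0.2509, 0.0172]), 106, np.float64(0.0009))
smallrim T (array([0.642, 0.248, 0.03 ]), 0, np.float64(nan)) (array([0.642 , 0.248 , 0.0172]), 0, np.float64(nan))
can S (array([ 0.614 , -0.0397,  0.0342]), 94, np.float64(0.001)) (array([ 0.614 , -0.0397,  0.0345]), 94, np.float64(0
[... 1494 characters left out ...]
bs 325.35 353.6 300.85 277.85
T [[196.5, 242.9], [217.8, 242.9], [207.5, 232.3], [206.8, 253.6]] obs l r t b 196.0 218.6 232.4 253.6
0.462 0.162 S [[325.5, 288.4], [353.9, 287.0], [342.4, 299.4], [337.3, 276.7]] obs 325.35 353.6 300.85 277.85
T [[195.1, 242.1], [216.3, 242.2], [206.0, 231.5], [205.3, 252.8]] obs l r t b 196.0 218.6 232.4 253.6
0.462 0.166 S [[325.8, 290.1], [354.4, 288.6], [342.8, 301.1], [337.6, 278.2]] obs 325.35 353.6 300.85 277.85
T [[193.5, 242.1], [214.8, 242.2], [204.5, 231.5], [203.8, 252.8]] obs l r t b 196.0 218.6 232.4 253.6h.py:26: RuntimeWarning: Mean of empty slice.
  return s.x.round(4),len(P),np.abs(f(s.x)).mean().round(4)
  ret = ret.dtype.type(ret / rcount)
```

```bash
python3 - <<'E'
from h import *
T=load('top0');S=load('side0')
def a(d,c,u,v,z,k,u0,v0):
    p=ray(d,u0+u/k-.46,v0+v/k-.46,z)[:2]-c; print(p.round(4),np.hypot(*p).round(4),'ang from -x (ccw+)',np.angle(np.exp(1j*(np.arctan2(p[1],p[0])-np.pi))).round(3))
cT=np.array([.6128,-.0409]);cS=np.array([.614,-.0396])
a(T,cT,445,290,.020,13,255,180);a(T,cT,374,333,.010,13,255,180)
a(S,cS,320,522,.020,13,235,205);a(S,cS,545,305,.021,13,235,205);a(S,cS,590,398,.010,13,235,205)
a(T,np.array([.4192,-.2846]),390,535,.092,13,350,235);a(T,np.array([.4192,-.2846]),392,490,.092,13,350,235)
a(S,np.array([.4196,-.284]),465,210,.092,12,305,135)
# projected pin tips
for th in (.35,.4,.45,.5,.55):
    for d,c,u0,v0 in((T,cT,255,180),(S,cS,235,205)):
        P=[[c[0]-r*np.cos(th+k*2.0944),c[1]-r*np.sin(th+k*2.0944),.0195] for k in(0,2) for r in (.0365,.044)]
        print(th,((proj(d,P)-[u0,v0]+.46)*13).round().tolist())
E
```

```text
[-0.0369 -0.017 ] 0.0406 ang from -x (ccw+) 0.432
[-0.0444 -0.002 ] 0.0445 ang from -x (ccw+) 0.045
[0.0046 0.0377] 0.0379 ang from -x (ccw+) -1.693
[-0.0385 -0.016 ] 0.0417 ang from -x (ccw+) 0.394
[-0.046  -0.0018] 0.0461 ang from -x (ccw+) 0.039
[-0.0426  0.0035] 0.0428 ang from -x (ccw+) -0.082
[-0.0341  0.0027] 0.0342 ang from -x (ccw+) -0.08
[-0.0425  0.0066] 0.043 ang from -x (ccw+) -0.154
0.35 [[424.0, 278.0], [436.0, 311.0], [197.0, 92.0], [162.0, 86.0]]
0.35 [[524.0, 325.0], [560.0, 314.0], [311.0, 518.0], [304.0, 547.0]]
0.4 [[432.0, 275.0], [446.0, 307.0], [195.0, 100.0], [160.0, 96.0]]
0.4 [[520.0, 319.0], [555.0, 306.0], [321.0, 518.0], [316.0, 548.0]]
0.45 [[440.0, 272.0], [455.0, 303.0], [194.0, 108.0], [159.0, 106.0]]
0.45 [[515.0, 313.0], [550.0, 299.0], [331.0, 519.0], [329.0, 548.0]]
0.5 [[447.0, 268.0], [464.0, 298.0], [194.0, 116.0], [159.0, 116.0]]
0.5 [[510.0, 307.0], [544.0, 293.0], [341.0, 518.0], [341.0, 548.0]]
0.55 [[455.0, 264.0], [473.0, 293.0], [194.0, 125.0], [159.0, 126.0]]
0.55 [[505.0, 302.0], [538.0, 286.0], [351.0, 518.0], [353.0, 548.0]]
```

```bash
python3 -m inch '[{"twist":-0.132},{"twist":-0.132},{"twist":-0.133},{"x":-39,"z":-23},{"x":-39,"z":-23},{"x":-39,"z":-23},{"x":-39,"z":-23},{"x":-39,"z":-23},{"x":-39,"z":-23},{"x":-39,"z":-23},{"x":-39,"z":-23},{"x":-39,"z":-23}]' 1; python3 -m inch '[{"x":-39,"z":-23},{},{}]'; cat > st.py <<'E'
from h import *
s=robot.read_state();R=cv2.Rodrigues(np.array(s['orientation'],float))[0]
print('t',round(s['t'],2),'pos',s['tool_pos'].round(4),'yaw',np.arctan2(R[1,0],R[0,0]).round(4),'down',R[:,1].round(3),'F',s['force'].round(1),'open',round(s['opening'],4),'q',s['q'].round(2))
E
python3 st.py
```

```text
t 0.1 pos [0.2318 0.5532 0.4038] yaw 1.174 down [-0.001 -0.001 -1.   ] F [-0.8  0.2  0.6] open 0.0929 q [ 1.09  0.13  1.49 -0.    1.52 -0.09]$[0]: bad value
$[0]: bad value
```

```bash
python3 -m inch '[{"x":0,"y":0,"z":0,"twist":-0.132},{"x":0,"y":0,"z":0,"twist":-0.132},{"x":0,"y":0,"z":0,"twist":-0.133},{"x":-39,"y":0,"z":-23,"twist":0},{"x":-39,"y":0,"z":-23,"twist":0},{"x":-39,"y":0,"z":-23,"twist":0},{"x":-39,"y":0,"z":-23,"twist":0},{"x":-39,"y":0,"z":-23,"twist":0},{"x":-39,"y":0,"z":-23,"twist":0},{"x":-39,"y":0,"z":-23,"twist":0},{"x":-39,"y":0,"z":-23,"twist":0},{"x":-39,"y":0,"z":-23,"twist":0}]' 1; python3 st.py
```

```text
t: 1.3
tool_pos: [0.4393, 0.2007, 0.4045]
orientation: [-1.209, -1.209, 1.21]
force: [1.3, 0.3, 1.2]
opening: 0.0931
t 1.3 pos [0.4393 0.2007 0.4045] yaw 1.5711 down [-0. -0. -1.] F [1.3 0.3 1.2] open 0.0931 q [ 0.32 -0.19  1.8   0.    1.53 -1.25]
```

```bash
python3 -m inch '[{"x":-38,"y":0,"z":-22,"twist":0},{"x":0,"y":40,"z":0,"twist":0},{"x":0,"y":40,"z":0,"twist":0},{"x":0,"y":40,"z":0,"twist":0},{"x":0,"y":30,"z":0,"twist":0},{"x":0,"y":0,"z":0,"twist":0},{"x":0,"y":0,"z":0,"twist":0}]'; python3 - <<'E'
from h import *
shot('side','s1');crop('s1',290,200,400,320,5,'s1c')
E
```

```text
t: 2.0
tool_pos: [0.4608, 0.1644, 0.2548]
orientation: [-1.208, -1.208, 1.21]
force: [0.5, 0.1, -0.1]
opening: 0.0931
```

View pics/s1c.png

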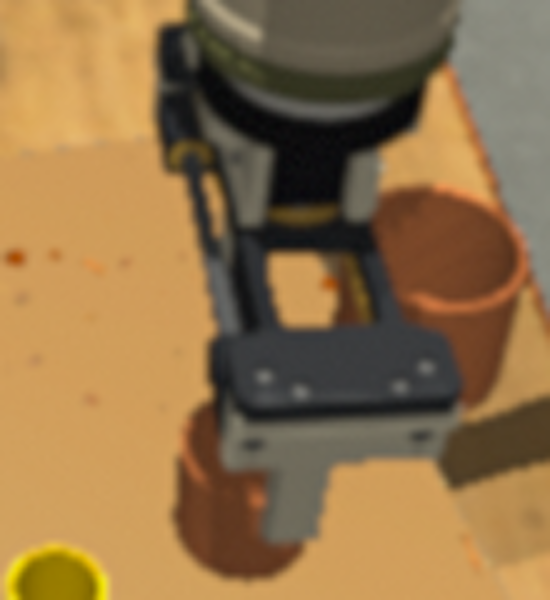

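```bash
python3 - <<'E'
from h import *
d=load('s1')
print(proj(d,[[.4608,.164+.05,.0688],[.4608,.164+.055,.0688],[.4608-.0075,.164+.055,.0688],[.4608+.0075,.164+.055,.0688]]))
W=cloud(d)
print([W[v,u].round(4) for u,v in((348,300),(350,303),(347,305),(344,304),(353,302))])
print(fit(W,(.4615,.1628),.036,.01,.05,.0265))
E
```

```text
[[346.17216467 305.01242048]
 [346.69460108 307.28385846]
 [350.78525575 307.06851392]
 [342.60133837 307.4993403 ]]
[array([0.4635, 0.2275, 0.1017]), array([0.4585, 0.2261, 0.0909]), array([0.4637, 0.2271, 0.0869]), array([0.4691, 0.2264, 0.0892]), array([0.4539, 0.2273, 0.0949])]
(array([0.4625, 0.164 , 0.0265]), 332, np.float64(0.0006))
```

```bash
python3 -m inch '[{"x":-2,"y":19,"z":0,"twist":0},{"x":0,"y":18,"z":0,"twist":0},{"x":0,"y":0,"z":0,"twist":0}]' ; python3 -m inch '[{"x":0,"y":0,"z":0,"twist":0},{"x":0,"y":0,"z":0,"twist":0},{"x":0,"y":0,"z":0,"twist":0},{"x":0,"y":0,"z":0,"twist":0},{"x":0,"y":0,"z":0,"twist":0},{"x":0,"y":0,"z":0,"twist":0}]' -1 20
```

```text
t: 2.35
tool_pos: [0.4609, 0.1625, 0.218]
orientation: [-1.209, -1.209, 1.21]
force: [0.8, -0.4, -0.9]
opening: 0.0928
t: 2.95
tool_pos: [0.4611, 0.1625, 0.2181]
orientation: [-1.209, -1.21, 1.209]
force: [-0.7, -0.2, 2.8]
opening: 0.0555
```

```bash
python3 -m inch '[{"x":0,"y":-40,"z":0,"twist":0},{"x":0,"y":-30,"z":0,"twist":0},{"x":-34,"y":0,"z":-25.5,"twist":0},{"x":-34,"y":0,"z":-25.5,"twist":0},{"x":-34,"y":0,"z":-25.5,"twist":0},{"x":-34,"y":0,"z":-25.5,"twist":0},{"x":-34,"y":0,"z":-25,"twist":0},{"x":-33,"y":0,"z":-25,"twist":0},{"x":0,"y":0,"z":0,"twist":0},{"x":0,"y":0,"z":0,"twist":0}]'; python3 - <<'E'
from h import *
shot('side','s2');crop('s2',200,130,330,260,5,'s2c')
E
```

```text
t: 3.95
tool_pos: [0.613, -0.0414, 0.2869]
orientation: [-1.209, -1.207, 1.208]
force: [-0.5, 0.9, -0.4]
opening: 0.0553
```

View pics/s2c.png

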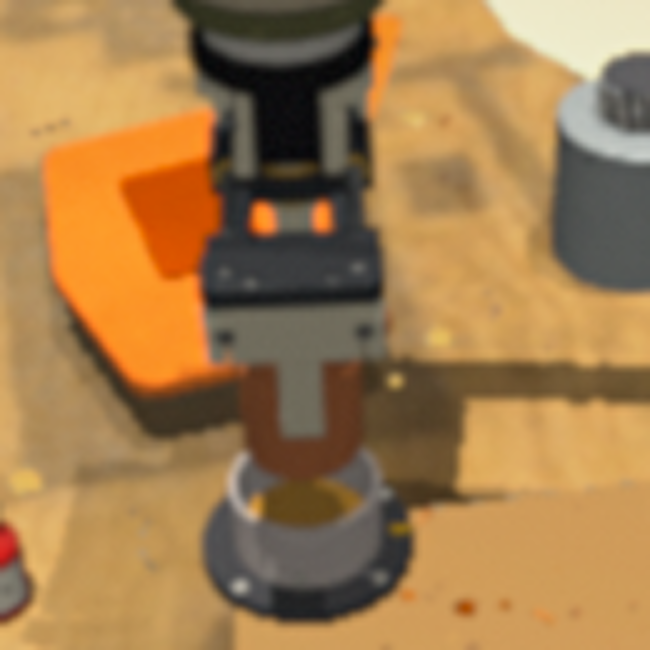

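The cup is held upright above the canister, centred on it at crop (303,460).

```bash
python3 -m inch '[{"x":1,"y":16,"z":0,"twist":0},{"x":0,"y":16,"z":0,"twist":0},{"x":0,"y":8,"z":0,"twist":0},{"x":0,"y":6,"z":0,"twist":0},{"x":0,"y":2,"z":0,"twist":0},{"x":0,"y":0,"z":0,"twist":0}]'; python3 st.py
```

```text
t: 4.6
tool_pos: [0.6129, -0.0394, 0.2394]
orientation: [-1.209, -1.209, 1.21]
force: [-0.2, 0.6, -0.0]
opening: 0.0552
t 4.6 pos [ 0.6129 -0.0394  0.2394] yaw 1.5712 down [-0.  0. -1.] F [-0.2  0.6 -0. ] open 0.0552 q [-0.15  0.3   1.6   0.    1.24 -1.72]
```

```bash
python3 -m inch '[{"x":0,"y":1,"z":0,"twist":0},{"x":0,"y":0,"z":0,"twist":0},{"x":0,"y":0,"z":0,"twist":0}]' 1; python3 -m inch '[{"x":0,"y":0,"z":0,"twist":0},{"x":0,"y":-30,"z":0,"twist":0},{"x":0,"y":-40,"z":0,"twist":0},{"x":0,"y":-40,"z":0,"twist":0},{"x":45,"y":0,"z":0,"twist":0},{"x":45,"y":0,"z":0,"twist":0},{"x":45,"y":0,"z":0,"twist":0},{"x":45,"y":0,"z":-5,"twist":0},{"x":45,"y":0,"z":-12,"twist":0},{"x":44,"y":0,"z":-11,"twist":0},{"x":20,"y":0,"z":0,"twist":0},{"x":0,"y":0,"z":0,"twist":0}]'; python3 - <<'E'
from h import *
d=shot('side','s3');crop('s3',210,180,350,290,5,'s3c')
W=cloud(d);print(fit(W,(.613,-.04),.034,.055,.08,.0265))
E
```

```text
t: 4.9
tool_pos: [0.6132, -0.0396, 0.2393]
orientation: [-1.21, -1.21, 1.209]
force: [0.2, -0.3, 0.3]
opening: 0.0752
t: 6.1
tool_pos: [0.6404, 0.2523, 0.3484]
orientation: [-1.207, -1.212, 1.212]
force: [0.6, -1.2, 1.1]
opening: 0.0929
(array([ 0.6139, -0.0375,  0.0265]), 113, np.float64(0.0008))
```

View pics/s3.png

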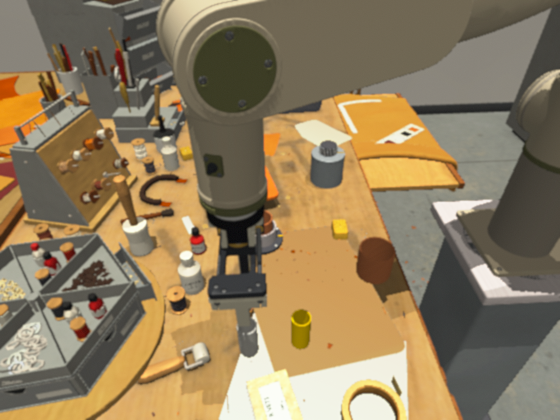

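```bash
python3 -m inch '[{"x":-2,"y":35,"z":-1,"twist":0},{"x":0,"y":35,"z":0,"twist":0},{"x":0,"y":25,"z":0,"twist":0},{"x":0,"y":12,"z":0,"twist":0},{"x":0,"y":0,"z":0,"twist":0},{"x":0,"y":0,"z":0,"twist":0}]'; python3 - <<'E'
from h import *
d=shot('side','s4');crop('s4',195,250,315,370,5,'s4c')
E
```

```text
t: 6.75
tool_pos: [0.6425, 0.2467, 0.2432]
orientation: [-1.21, -1.21, 1.208]
force: [0.5, 0.1, 0.4]
opening: 0.0931
```

View pics/s4c.png

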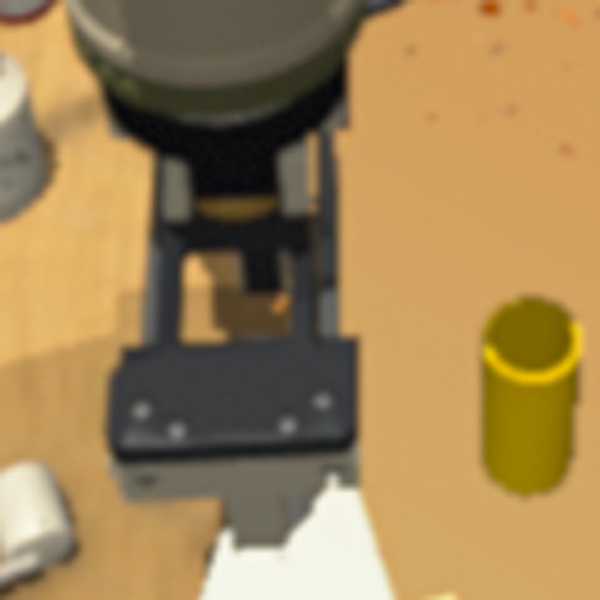

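```bash
python3 -m inch '[{"x":3,"y":2,"z":1,"twist":0},{"x":0,"y":0,"z":0,"twist":0}]'; python3 -m inch '[{"x":0,"y":0,"z":0,"twist":0},{"x":0,"y":0,"z":0,"twist":0},{"x":0,"y":0,"z":0,"twist":0},{"x":0,"y":0,"z":0,"twist":0},{"x":0,"y":0,"z":0,"twist":0},{"x":0,"y":0,"z":0,"twist":0},{"x":0,"y":0,"z":0,"twist":0},{"x":0,"y":0,"z":0,"twist":0}]' -1 20;
```

```text
t: 7.0
tool_pos: [0.6412, 0.251, 0.2411]
orientation: [-1.21, -1.211, 1.208]
force: [-0.7, 0.5, -0.3]
opening: 0.0929
t: 7.8
tool_pos: [0.6409, 0.2505, 0.2397]
orientation: [-1.209, -1.209, 1.209]
force: [-0.8, 0.2, 0.4]
opening: 0.0359
```

```bash
python3 -m inch '[{"x":0,"y":-45,"z":0,"twist":0},{"x":0,"y":-45,"z":0,"twist":0},{"x":-42,"y":0,"z":4,"twist":0},{"x":-42,"y":0,"z":4,"twist":0},{"x":-42,"y":0,"z":4,"twist":0},{"x":-42,"y":0,"z":4,"twist":0},{"x":-42,"y":0,"z":4,"twist":0},{"x":-42,"y":0,"z":4,"twist":0},{"x":-38,"y":0,"z":4,"twist":0},{"x":0,"y":0,"z":0,"twist":0},{"x":0,"y":0,"z":0,"twist":0}]'; python3 - <<'E'
from h import *
d=shot('side','s5');crop('s5',200,130,330,260,5,'s5c')
W=cloud(d);print(fit(W,(.613,-.038),.034,.055,.076,.0265),fit(W,(.613,-.038),.024,.086,.13,.018))
E
```

```text
t: 8.9
tool_pos: [0.6129, -0.0404, 0.3297]
orientation: [-1.21, -1.208, 1.207]
force: [-0.3, -0.1, 0.5]
opening: 0.0357
(array([ 0.6137, -0.0376,  0.0265]), 235, np.float64(0.0008)) (array([ 0.6146, -0.0406,  0.018 ]), 206, np.float64(0.0008))
```

View pics/s5c.png

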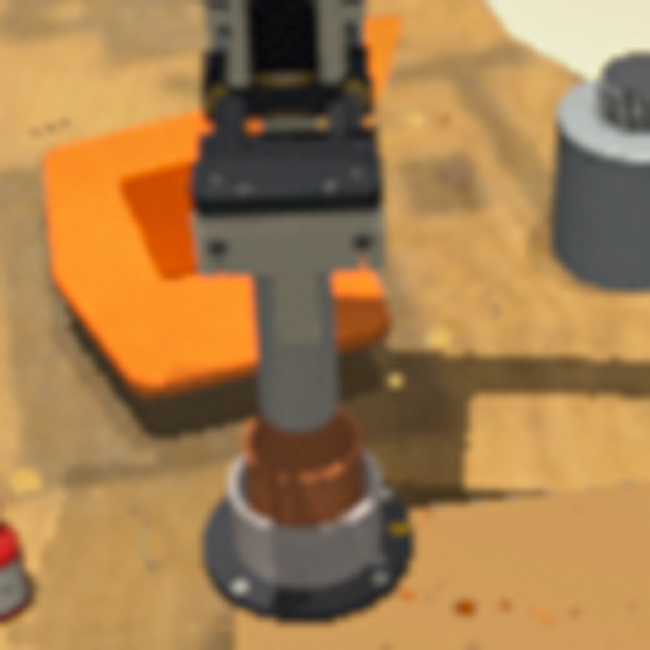

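The medium cup stands upright in the canister, with the small cup held just above it. The small cup needs to go 2 mm toward +y.

```bash
python3 -m inch '[{"x":2,"y":0,"z":0,"twist":0},{"x":0,"y":20,"z":0,"twist":0},{"x":0,"y":20,"z":0,"twist":0},{"x":0,"y":12,"z":0,"twist":0},{"x":0,"y":8,"z":0,"twist":0},{"x":0,"y":4,"z":0,"twist":0},{"x":0,"y":0,"z":0,"twist":0},{"x":0,"y":1,"z":0,"twist":0},{"x":0,"y":0,"z":0,"twist":0}]'; python3 st.py
```

```text
t: 9.85
tool_pos: [0.6133, -0.0376, 0.2656]
orientation: [-1.21, -1.21, 1.209]
force: [-0.4, -0.3, -0.3]
opening: 0.0356
t 9.85 pos [ 0.6133 -0.0376  0.2656] yaw 1.5709 down [ 0.001 -0.    -1.   ] F [-0.4 -0.3 -0.3] open 0.0356 q [-0.14  0.27  1.59  0.    1.28 -1.72]
```

Release, rise clear, and head for the cover while turning to yaw 0.

```bash
python3 -m inch '[{"x":0,"y":1,"z":0,"twist":0},{"x":0,"y":0,"z":0,"twist":0},{"x":0,"y":0,"z":0,"twist":0},{"x":0,"y":0,"z":0,"twist":0}]' 1;  python3 -m inch '[{"x":0,"y":-35,"z":0,"twist":0},{"x":0,"y":-45,"z":0,"twist":0},{"x":0,"y":-40,"z":0,"twist":0},{"x":-40,"y":0,"z":25,"twist":0},{"x":-40,"y":0,"z":30,"twist":0},{"x":-40,"y":0,"z":30,"twist":0},{"x":-40,"y":0,"z":30,"twist":0},{"x":-40,"y":0,"z":30,"twist":0},{"x":-40,"y":0,"z":30,"twist":0},{"x":-7,"y":0,"z":19,"twist":0},{"x":0,"y":0,"z":0,"twist":0.14},{"x":0,"y":0,"z":0,"twist":0.14}]'; python3 -m inch '[{"x":0,"y":0,"z":0,"twist":0.14},{"x":0,"y":0,"z":0,"twist":0.14},{"x":0,"y":0,"z":0,"twist":0.14},{"x":0,"y":0,"z":0,"twist":0.14},{"x":0,"y":0,"z":0,"twist":0.14},{"x":0,"y":0,"z":0,"twist":0.14},{"x":0,"y":0,"z":0,"twist":0.14},{"x":0,"y":0,"z":0,"twist":0.14},{"x":0,"y":0,"z":0,"twist":0.17},{"x":0,"y":0,"z":0,"twist":0},{"x":0,"y":0,"z":0,"twist":0}]';python3 st.py; python3 - <<'E'
from h import *
d=shot('side','s6');crop('s6',200,130,360,260,5,'s6c')
W=cloud(d);print(fit(W,(.613,-.038),.034,.055,.076,.0265),fit(W,(.613,-.038),.024,.08,.13,.0175))
d=shot('top','t6')
E
```

```text
t: 10.25
tool_pos: [0.613, -0.0375, 0.2639]
orientation: [-1.209, -1.209, 1.209]
force: [-0.5, 0.7, -0.0]
opening: 0.0635
t: 11.45
tool_pos: [0.4182, -0.2853, 0.384]
orientation: [-1.332, -0.995, 0.995]
force: [-0.7, -0.6, 0.3]
opening: 0.093
t: 12.55
tool_pos: [0.419, -0.2846, 0.3838]
orientation: [-1.571, -0.02, 0.02]
force: [0.3, 0.7, -0.6]
opening: 0.0932
t 12.55 pos [ 0.419  -0.2846  0.3838] yaw 0.0256 down [ 0. -0. -1.] F [ 0.3  0.7 -0.6] open 0.0932 q [-0.7  -0.11  1.77 -0.    1.48 -0.72]
(array([ 0.6139, -0.0381,  0.0265]), 269, np.float64(0.0028)) (array([ 0.6155, -0.0365,  0.0175]), 212, np.float64(0.0012))
```

View pics/s6c.png

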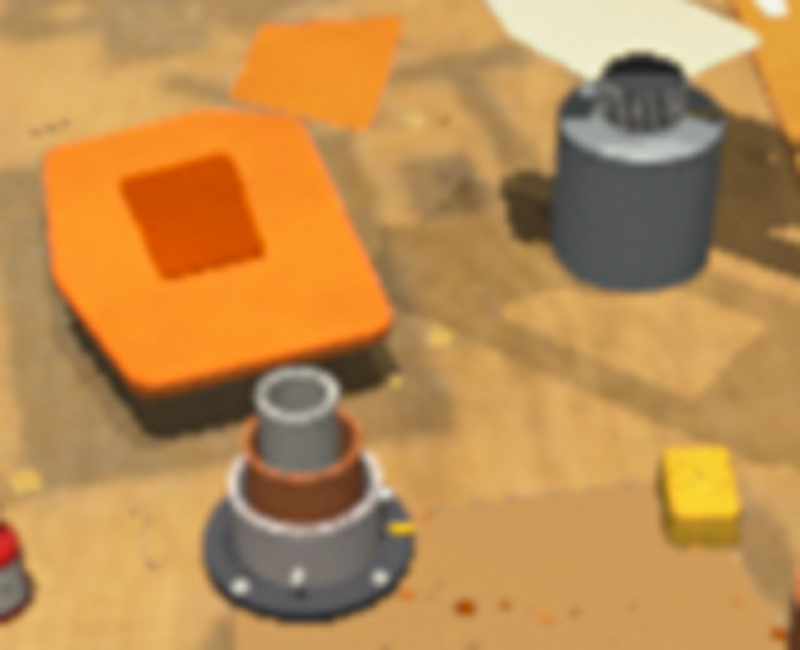

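Both cups are nested upright: steel rim at crop (297,392), copper rim at (303,440). Now I'll grip the collar.

```bash
python3 -m inch '[{"x":0,"y":35,"z":0,"twist":0},{"x":0,"y":35,"z":0,"twist":0},{"x":0,"y":20,"z":0,"twist":0},{"x":0,"y":10,"z":0,"twist":0},{"x":0,"y":0,"z":0,"twist":0}]'; python3 -m inch '[{"x":0,"y":1,"z":0,"twist":0},{"x":0,"y":0,"z":0,"twist":0},{"x":0,"y":0,"z":0,"twist":0},{"x":0,"y":0,"z":0,"twist":0},{"x":0,"y":0,"z":0,"twist":0},{"x":0,"y":0,"z":0,"twist":0},{"x":0,"y":0,"z":0,"twist":0}]' -1 50; python3 st.py
```

```text
t: 13.15
tool_pos: [0.4186, -0.2842, 0.2824]
orientation: [-1.569, -0.016, 0.019]
force: [-0.6, -0.1, -0.1]
opening: 0.0933
t: 13.85
tool_pos: [0.4191, -0.2846, 0.2829]
orientation: [-1.571, -0.017, 0.016]
force: [1.1, 0.2, 1.6]
opening: 0.0463
t 13.85 pos [ 0.4191 -0.2846  0.2829] yaw 0.0211 down [ 0. -0. -1.] F [1.1 0.2 1.6] open 0.0463 q [-0.7  -0.03  1.88  0.    1.29 -0.72]
```

```bash
python3 -m inch '[{"x":0,"y":-40,"z":0,"twist":0},{"x":0,"y":-40,"z":0,"twist":0},{"x":0,"y":-43,"z":0,"twist":0},{"x":25,"y":0,"z":30,"twist":0},{"x":25,"y":0,"z":30,"twist":0},{"x":25,"y":0,"z":30,"twist":0},{"x":25,"y":0,"z":30,"twist":0},{"x":25,"y":0,"z":30,"twist":0},{"x":25,"y":0,"z":30,"twist":0},{"x":25,"y":0,"z":30,"twist":0},{"x":24,"y":0,"z":31,"twist":0}]'; python3 -m inch '[{"x":0,"y":0,"z":0,"twist":-0.12},{"x":0,"y":0,"z":0,"twist":-0.12},{"x":0,"y":0,"z":0,"twist":-0.13},{"x":0,"y":0,"z":0,"twist":-0.13},{"x":0,"y":0,"z":0,"twist":0},{"x":0,"y":0,"z":0,"twist":0}]'; python3 st.py; python3 - <<'E'
from h import *
d=shot('side','s7');crop('s7',200,100,340,260,5,'s7c')
d=shot('top','t7')
E
```

```text
t: 14.95
tool_pos: [0.6137, -0.0381, 0.4051]
orientation: [-1.571, -0.016, 0.017]
force: [0.1, -1.0, -2.0]
opening: 0.0461
t: 15.55
tool_pos: [0.6128, -0.0395, 0.4053]
orientation: [-1.532, -0.405, 0.406]
force: [-0.6, -0.6, -1.9]
opening: 0.0457
t 15.55 pos [ 0.6128 -0.0395  0.4053] yaw 0.517 down [-0.001  0.    -1.   ] F [-0.6 -0.6 -1.9] open 0.0457 q [-0.15  0.17  1.45 -0.    1.53 -0.66]
```

View pics/s7c.png

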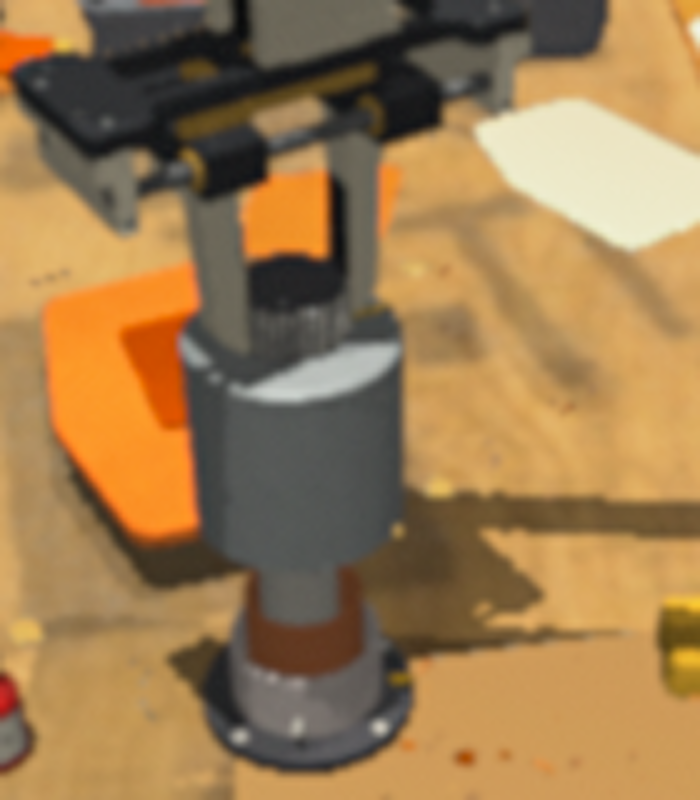

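View pics/t7.png

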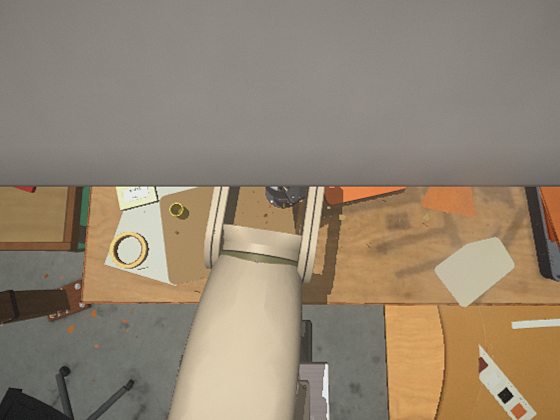

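```bash
python3 - <<'E'
from h import *
W=cloud(load('s7'));print(fit(W,(.6135,-.0395),.06,.14,.20,.047),fit(W,(.6135,-.0395),.06,.14,.20))
print(fit(W,(.614,-.0397),.045,.043,.05,.0345)); crop('s7',265,140,290,175,20,'s7m')
W0=cloud(load('side0'));print('cover0',fit(W0,(.4195,-.284),.06,.03,.08,.047),'tube wall now',fit(W,(.614,-.0397),.045,.026,.044,.036))
E
```

```text
(array([ 0.6128, -0.0392,  0.047 ]), 997, np.float64(0.0007)) (array([ 0.6128, -0.0387,  0.0466]), 997, np.float64(0.0007))
(array([ 0.6141, -0.0448,  0.0345]), 114, np.float64(0.0029))
cover0 (array([ 0.4197, -0.2841,  0.047 ]), 489, np.float64(0.001)) tube wall now (array([ 0.6139, -0.0419,  0.036 ]), 235, np.float64(0.0019))
```

View pics/s7m.png

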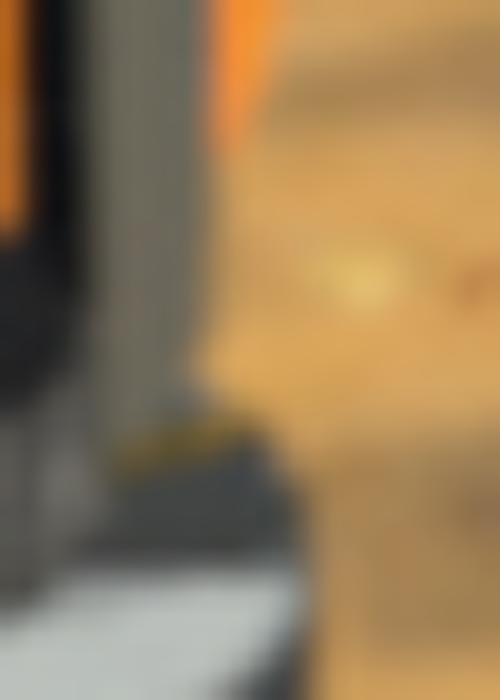

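```bash
python3 - <<'E'
from h import *
S=load('s7')
for u,v in((276.7,160.9),(273.5,162)):
    p=ray(S,u,v,.2143)[:2]-np.array([.6128,-.0390]);print(p,np.hypot(*p),np.angle(-(p[0]+1j*p[1])))
E
```

```text
[-0.0407558  -0.01482768] 0.04336928815463743 0.34893123970095047
[-0.03381286 -0.0110627 ] 0.035576578820655694 0.31619713471096855
```

```bash
python3 -m inch '[{"x":0.85,"y":0,"z":-0.5,"twist":-0.05},{"x":0,"y":15,"z":0,"twist":0},{"x":0,"y":15,"z":0,"twist":0},{"x":0,"y":15,"z":0,"twist":0},{"x":0,"y":15,"z":0,"twist":0},{"x":0,"y":10,"z":0,"twist":0},{"x":0,"y":0,"z":0,"twist":0}]'; python3 st.py; python3 - <<'E'
from h import *
d=shot('side','s8');crop('s8',200,130,330,260,5,'s8c')
W=cloud(d);print(fit(W,(.6135,-.0395),.06,.08,.13,.047),fit(W,(.614,-.0397),.045,.026,.04,.036))
E
```

```text
t: 16.35
tool_pos: [0.6131, -0.0393, 0.3328]
orientation: [-1.522, -0.444, 0.45]
force: [0.6, 0.2, -1.9]
opening: 0.046
t 16.35 pos [ 0.6131 -0.0393  0.3328] yaw 0.5707 down [-0.004  0.001 -1.   ] F [ 0.6  0.2 -1.9] open 0.046 q [-0.15  0.21  1.53 -0.    1.4  -0.72]
(array([ 0.6122, -0.0389,  0.047 ]), 699, np.float64(0.0007)) (array([ 0.6139, -0.0414,  0.036 ]), 68, np.float64(0.0008))
```

View pics/s8c.png

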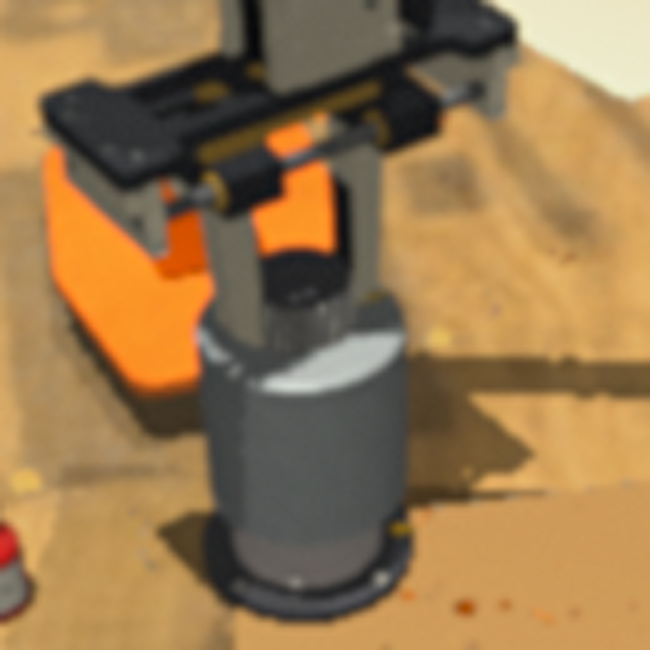

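```bash
python3 -m inch '[{"x":1.2,"y":0,"z":-1.3,"twist":0},{"x":0,"y":6,"z":0,"twist":0},{"x":0,"y":6,"z":0,"twist":0},{"x":0,"y":0,"z":0,"twist":0}]'; python3 st.py; python3 -m inch '[{"x":0,"y":6,"z":0,"twist":0},{"x":0,"y":6,"z":0,"twist":0},{"x":0,"y":0,"z":0,"twist":0}]'; python3 st.py
```

```text
t: 16.8
tool_pos: [0.6172, -0.0401, 0.3275]
orientation: [-1.527, -0.453, 0.442]
force: [1.4, -0.1, 12.5]
opening: 0.0462
t 16.8 pos [ 0.6172 -0.0401  0.3275] yaw 0.5711 down [ 0.007 -0.001 -1.   ] F [ 1.4 -0.1 12.5] open 0.0462 q [-0.15  0.22  1.53 -0.    1.38 -0.72]
t: 17.1
tool_pos: [0.6158, -0.0399, 0.3123]
orientation: [-1.525, -0.448, 0.446]
force: [0.8, -0.8, -2.1]
opening: 0.0462
t 17.1 pos [ 0.6158 -0.0399  0.3123] yaw 0.571 down [ 0.001 -0.    -1.   ] F [ 0.8 -0.8 -2.1] open 0.0462 q [-0.15  0.23  1.54  0.    1.36 -0.72]
```

```bash
python3 -m inch '[{"x":0,"y":3,"z":0,"twist":0},{"x":0,"y":0,"z":0,"twist":0}]'; python3 -m inch '[{"x":0,"y":3,"z":0,"twist":0},{"x":0,"y":0,"z":0,"twist":0}]';python3 -m inch '[{"x":0,"y":3,"z":0,"twist":0},{"x":0,"y":0,"z":0,"twist":0}]'; python3 st.py
```

```text
t: 17.3
tool_pos: [0.6155, -0.0398, 0.3078]
orientation: [-1.524, -0.447, 0.448]
force: [2.1, 0.1, -1.6]
opening: 0.0463
t: 17.5
tool_pos: [0.6155, -0.0399, 0.305]
orientation: [-1.524, -0.447, 0.448]
force: [1.8, 0.1, -3.3]
opening: 0.046
t: 17.7
tool_pos: [0.6157, -0.0399, 0.3025]
orientation: [-1.524, -0.448, 0.447]
force: [2.8, -0.8, -3.8]
opening: 0.0463
t 17.7 pos [ 0.6157 -0.0399  0.3025] yaw 0.5711 down [ 0. -0. -1.] F [ 2.8 -0.8 -3.8] open 0.0463 q [-0.15  0.24  1.55 -0.    1.35 -0.72]
```

```bash
python3 -m inch '[{"x":0,"y":2,"z":0,"twist":0},{"x":0,"y":0,"z":0,"twist":0}]'; python3 -m inch '[{"x":0,"y":2,"z":0,"twist":0},{"x":0,"y":0,"z":0,"twist":0}]';python3 -m inch '[{"x":0,"y":2,"z":0,"twist":0},{"x":0,"y":0,"z":0,"twist":0}]'; python3 st.py
```

```text
t: 17.9
tool_pos: [0.6156, -0.04, 0.3004]
orientation: [-1.524, -0.447, 0.447]
force: [2.6, 0.2, -2.6]
opening: 0.0459
t: 18.1
tool_pos: [0.6156, -0.0399, 0.2984]
orientation: [-1.524, -0.447, 0.448]
force: [2.1, -1.8, -2.1]
opening: 0.0461
t: 18.3
tool_pos: [0.6158, -0.04, 0.2969]
orientation: [-1.524, -0.448, 0.447]
force: [2.4, -1.1, -0.3]
opening: 0.046
t 18.3 pos [ 0.6158 -0.04    0.2969] yaw 0.571 down [ 0. -0. -1.] F [ 2.4 -1.1 -0.3] open 0.046 q [-0.15  0.25  1.56 -0.    1.34 -0.72]
```

```bash
python3 -m inch '[{"x":0,"y":2,"z":0,"twist":0},{"x":0,"y":0,"z":0,"twist":0}]'; python3 -m inch '[{"x":0,"y":1,"z":0,"twist":0},{"x":0,"y":0,"z":0,"twist":0}]';python3 -m inch '[{"x":0,"y":1,"z":0,"twist":0},{"x":0,"y":0,"z":0,"twist":0}]'; python3 st.py;  python3 - <<'E'
from h import *
d=shot('side','s9');crop('s9',200,130,330,260,5,'s9c')
W=cloud(d);print(fit(W,(.6135,-.0395),.06,.03,.08,.047))
E
```

```text
t: 18.5
tool_pos: [0.6158, -0.0399, 0.2951]
orientation: [-1.524, -0.448, 0.447]
force: [1.7, -0.7, 2.9]
opening: 0.0458
t: 18.7
tool_pos: [0.6159, -0.0399, 0.2942]
orientation: [-1.524, -0.448, 0.447]
force: [1.5, -0.8, 4.7]
opening: 0.0461
t: 18.9
tool_pos: [0.6159, -0.0399, 0.2932]
orientation: [-1.524, -0.448, 0.447]
force: [2.0, -0.5, 4.7]
opening: 0.0459
t 18.9 pos [ 0.6159 -0.0399  0.2932] yaw 0.571 down [ 0.001 -0.    -1.   ] F [ 2.  -0.5  4.7] open 0.0459 q [-0.15  0.25  1.56  0.    1.33 -0.72]
(array([ 0.614 , -0.0405,  0.047 ]), 620, np.float64(0.0007))
```

View pics/s9c.png

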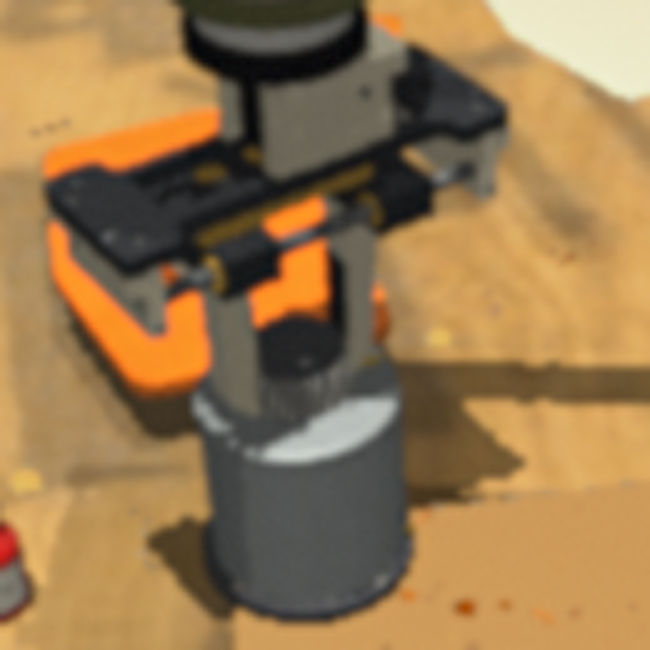

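The cover sits nearly on the foot. Its lower edge, around crop (310,600), hides the screws. I'll press on until the foot resists.

```bash
python3 -m inch '[{"x":0,"y":1,"z":0,"twist":0},{"x":0,"y":0,"z":0,"twist":0}]'; python3 -m inch '[{"x":0,"y":1,"z":0,"twist":0},{"x":0,"y":0,"z":0,"twist":0}]';python3 -m inch '[{"x":0,"y":1,"z":0,"twist":0},{"x":0,"y":0,"z":0,"twist":0}]'; python3 st.py
```

```text
t: 19.15
tool_pos: [0.616, -0.04, 0.293]
orientation: [-1.525, -0.448, 0.446]
force: [-0.6, -0.9, 9.5]
opening: 0.0458
t: 19.35
tool_pos: [0.6161, -0.0402, 0.293]
orientation: [-1.526, -0.449, 0.446]
force: [-3.5, -2.7, 15.0]
opening: 0.0457
t: 19.55
tool_pos: [0.6161, -0.0404, 0.2929]
orientation: [-1.526, -0.449, 0.446]
force: [-5.8, -2.1, 20.7]
opening: 0.0461
t 19.55 pos [ 0.6161 -0.0404  0.2929] yaw 0.5708 down [ 0.003 -0.001 -1.   ] F [-5.8 -2.1 20.7] open 0.0461 q [-0.15  0.25  1.56 -0.    1.33 -0.72]
```

```bash
python3 -m inch '[{"x":0,"y":0,"z":0,"twist":0},{"x":0,"y":0,"z":0,"twist":0},{"x":0,"y":0,"z":0,"twist":0},{"x":0,"y":0,"z":0,"twist":0},{"x":0,"y":0,"z":0,"twist":0},{"x":0,"y":0,"z":0,"twist":0},{"x":0,"y":0,"z":0,"twist":0},{"x":0,"y":0,"z":0,"twist":0}]'; python3 - <<'E'
from h import *
d=shot('side','s10');W=cloud(d);print(fit(W,(.6135,-.0395),.06,.03,.08,.047))
m=(np.hypot(W[...,0]-.614,W[...,1]+.0405)<.045)&(W[...,2]>.07)&(W[...,2]<.115)
z=W[m][:,2];h,e=np.histogram(z,bins=np.arange(.08,.115,.002));print(h,e.round(3))
for u,v in((340,228),(190,258),(197,235)):print(W[v,u].round(3),cloud(load('side0'))[v,u].round(3))
E
python3 st.py
```

```text
t: 20.35
tool_pos: [0.6161, -0.0404, 0.2929]
orientation: [-1.526, -0.449, 0.446]
force: [-6.1, -2.7, 21.2]
opening: 0.0463
(array([ 0.6142, -0.0409,  0.047 ]), 610, np.float64(0.0007))
[  1   2   0   0   0   1   0   2   0  17 153 153  38  15  17  15  24] [0.08  0.082 0.084 0.086 0.088 0.09  0.092 0.094 0.096 0.098 0.1   0.102
 0.104 0.106 0.108 0.11  0.112 0.114]
[ 0.422 -0.045  0.021] [ 0.422 -0.044  0.022]
[0.755 0.102 0.095] [0.754 0.103 0.096]
[ 0.759 -0.009  0.053] [ 0.758 -0.008  0.055]
t 20.4 pos [ 0.6161 -0.0404  0.2929] yaw 0.5708 down [ 0.003 -0.001 -1.   ] F [-4.5 -1.9 21.2] open 0.046 q [-0.15  0.25  1.56 -0.    1.33 -0.72]
```

View pics/s10.png

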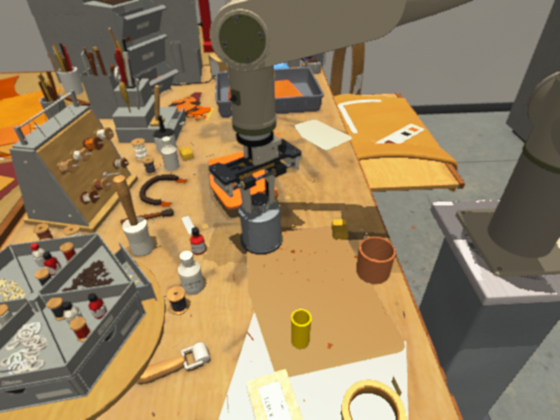

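The cover's top plate reads about 0.102 m, which is 10 mm of foot plus 92 mm of cover, so it is home. It is centred on the canister and held at a steady 21 N. The bystanders have not moved, so I'm handing in.

```bash
python3 -c "
from plant import robot
print(robot.close_job())"; python3 st.py
```

```text
the job is handed in; nothing more can be done
None
the job is handed in; nothing more can be done
```

The rivet canister is packed and handed in at about 20.4 s. The fingers still hold the cover pressed down by its collar. I stood the medium copper cup in the canister and the small steel cup inside it. I then fitted the cover, turned about 0.55 rad to line its keyways up with the pins, and pressed it home.

**Last checks, just before hand-in:**
- **Fully home:** the cover met a hard stop with the collar at about 115 mm by the arm's reading. Its top plate measured about 102 mm above the bench.
- **Press and grip:** the upward force held steady at 21 N for 0.8 s, with the fingers commanded to 50 N on the collar.
- **Position:** the cover's measured centre was about 1 mm from the canister's axis, and the tool was within about 0.003 rad of vertical.
- **Bystanders:** depth spot checks on the glue bottle, red paint and beeswax agreed with the start to about 2 mm.

**Things that disagreed or weren't seen directly:**
- **Rim contact:** the cover touched the canister's rim on the way down, at about 12 N, and slid in. The cover may have shifted slightly in the fingers.
- **Camera angles:** the two cameras differed by about 0.07 rad on the angle of the cover's mark. I turned to a value in between and the keyways dropped on without a search.
- **Small cup:** before covering, it stood about 3 mm off the medium cup's centre.
- **Spring floor:** I couldn't read its travel directly. I inferred it from the cover height and the push-back force.

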